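Set and lock the length stop of the tube-sawing jig

TASK

Set the length stop on the tube-sawing jig: push the carrier along its rail towards the saw block until its index pin clicks into the next notch (the middle one). Then hook the stop rod by its finger plate, draw it out against its spring until its needle points at the middle of the red length mark, and, while holding it there, squeeze the cam lever fully shut alongside the rod with the other finger. Finish while still holding: keep rod and closed lever pinched between the fingers, let go of nothing, and leave the cup, tin, file and bur block where they are.

Things in the scene. Friction and masses are not known exactly. Their poses are not given: they have to be found in the camera images.
- station (a point): Middle notch (7 mm wide) in the top edge of the steel notch plate, 30 mm above the bench. The jig (green base 134 x 570 mm, fixed, turned up to 20 degrees) has its axes here: y level along the rail to the saw block (dark V block with brass tube, face 255 mm away), x level, away from the robot, z up; used in all words below. The rod's axis is 50 mm to -x. Other notches: 75 mm either way along y.
- index_pin (a point): Sprung index pin of the carrier (brass housing), at its axis, 30 mm above the bench, where it meets the notch plate. It starts between the first and the middle notch. When this point is over a notch the pin drops in and centres the carrier from 1 to 2 mm off. About 4 N moves the carrier between notches, about 16 N drags it out of one; travel ends 77 mm past the middle notch.
- knob (a point): Carrier's black push knob: upright, 20 mm across, 88 to 112 mm above the bench; this point on its axis at 100 mm. It sits on an aluminium block 36 x 28 mm, top at 82 mm. From the pin it is 50 mm to -x, 46 mm to -y. Ahead of it on the rod's line: barrel (radius 13, axis 66 mm up), collar (46 mm wide, top 80.5 mm, front face 104 mm ahead), then open deck, 78 mm wide, top 40 mm, to 186 mm ahead.
- finger_plate (a point): Middle of the rear face (towards collar and knob) of the stop rod's finger plate, 66 mm above the bench: a dark upright plate on the rod's robot side, 5 to 29 mm from the rod's axis (this point at 17), 5 mm thick, 50 to 84 mm above the bench. A finger goes down between collar and plate (gap 34 mm with the rod home; the deck below is at 40 mm) and pulls this face towards the saw block.
- stop_rod: Stop rod: steel bar 12 x 12 mm, level along the rail, axis 66 mm above the bench, through the collar; it carries finger plate, needle and a brass stop head at its end; slides out to the saw block (+y) up to 40 mm. A spring (1.2 N home, 3 N drawn) pulls it home unless the lever is shut. It starts home. Origin at bench level under its axis, level with the lever's hinge when home; axes as station.
- needle (a point): Tip of the small needle at the foot of the finger plate, 51 mm above the bench, 38.5 mm to -x from the rod's axis and 2.5 mm to +y of the plate's rear face; moves with the rod.
- mark (a point): Centre of the red length mark (clip 6 mm wide along the rail, 11 mm across) on the white scale of the carrier's deck, 46 mm above the bench, screwed fast to the carrier. The needle shall stand over its middle: same place along y. It lies 18 to 30 mm to +y of the needle of the home rod.
- cam_lever: Cam lever, black, orange tip, 8 mm thick, 75 mm long, 58 to 74 mm above the bench. Origin at bench level on its upright hinge, 19 mm to +x from the rod's axis, 8 mm behind the collar's front face. Its y axis points along it: angle to station's y is 0 shut (against a stop), 0.40 to 0.50 rad open at the start, tip towards +x. Shut, its outer face is 21 mm from the rod's axis (23 at the tip).
- lever_tip (a point): Centre of the lever's orange tip (radius 5 mm), 70.5 mm from the hinge, 66 mm above the bench. Pushing it in takes 1 to 4 N at the tip; it stays where it is left. In the last 0.3 rad its cam presses a shoe on the rod without dragging it; fully shut it stays shut and locks the rod to about 20 N.
- cup: White spotted cup, 74 mm across, 92 mm high, loose; origin at the centre of its underside. Leave alone.
- blade_tin: Yellow and red flat tin, 64 x 94 x 25 mm, loose; origin at the centre of its underside. Leave alone.
- file: File with a light wooden handle, lying on the bench, 235 mm long, 24 mm high, loose; origin under it near the front of the handle, x axis along it to the steel end. Leave alone.
- bur_block: Wooden block of burs, 50 x 80 mm, 52 mm high with the burs, loose; origin at the centre of its underside. Leave alone.

How it is judged:
On the way, in this order (a step that is already met when the one before it is completed fails the run):
1. the carrier stands in the middle notch (y of index_pin in the frame of station between -0.0025 and 0.0025 m and linear speed of stop_rod below 0.01 m/s), for 0.2 s.
2. the rod is held by the fingers with its needle on the red mark, the lever still open (y of index_pin in the frame of station between -0.0025 and 0.0025 m and y of needle in the frame of mark between -0.0025 and 0.0025 m and contact force between the fingers and stop_rod above 0.3 N and angle between the y axis of cam_lever and the y axis of station, either way round above 0.25 rad), for 0.15 s.
3. the lever is shut, the needle still on the mark and the rod still held (y of index_pin in the frame of station between -0.0025 and 0.0025 m and y of needle in the frame of mark between -0.0025 and 0.0025 m and contact force between the fingers and stop_rod above 0.3 N and angle between the y axis of cam_lever and the y axis of station, either way round below 0.06 rad), for 0.3 s.
At the end, for the whole second after the job is handed in: Index pin within 2.5 mm of the middle notch, needle within 2.5 mm of the red mark's middle along the rail, lever within 0.06 rad of shut, all at rest, the fingers pressing on both rod and lever with over 1 N; cup, tin, file and bur block within 20 mm of where they stood (all of step 1 and y of needle in the frame of mark between -0.0025 and 0.0025 m and angle between the y axis of cam_lever and the y axis of station, either way round below 0.06 rad and contact force between the fingers and stop_rod above 1 N and contact force between the fingers and cam_lever above 1 N and distance of each of cup, blade_tin, file, bur_block from where it was at the start of the episode below 0.02 m); the arm keeps its last pose, push and grip.
It fails at once if the lever is clamped while the rod is off its mark (by more than 4 mm) (angle between the y axis of cam_lever and the y axis of station, either way round below 0.2 rad and not (y of needle in the frame of mark between -0.004 and 0.004 m)).
It fails at once if a bystander is knocked away or over (distance of any of cup, blade_tin, file, bur_block from where it was at the start of the episode above 0.03 m or angle between any of cup, blade_tin, file, bur_block's own z axis and vertical above 0.5 rad).
It also fails if it takes over 53 s, if anything falls off the work surface, if the arm or the gripper's body presses on something with over 40 N, if the wrist force passes 120 N, or if a joint passes its speed limit or range.

ROBOT

A 7-joint arm with a two-finger parallel gripper is mounted at the origin on the work surface. World frame = base frame: x ahead of the robot, y to its left, z up, the work surface at z = 0. Lengths are in m, angles in rad, forces in N, time in s.
With the tool pointing down it reaches from about 0.35 to 0.9 m from the base axis. Payload 8.1 kg.
Tool frame: the origin (TCP) lies midway between the tips of the shut fingers; the grasp point (between the pads) lies 19 mm behind it; z points along the fingers, y is the line along which they close (so a half turn about z gives the same grasp; the last joint's range is limited). The gripper opens to 92 mm and grips with 3 to 60 N. Pads are 19 mm wide; open, the fingers measure 130 mm over their backs; the gripper's body (75 mm by 190 mm) begins 47 mm behind the grasp point.
Start: joints at [1.15, 0.434, 0.025, 1.573, -0.012, 1.134, -0.075], TCP at [0.195, -0.594, 0.227] pointing down, gripper open.
Joint ranges: [-2.62, 2.62], [-0.44, 2.09], [-1.27, 1.32], [0.08, 2.57], [-1.32, 4.46], [0.12, 2], [-2.74, 2.74]. Speed limits (rad/s): [2.22, 2.22, 3.01, 3.01, 3.14, 3.14, 3.14].

INTERFACE

Orientations are given as a rotation vector (axis times angle).
In Python, from cell import arm gives the robot as it stands.
- The arm moves only by the tool send_rows, never from a script. Its argument "increments" is a list of rows, each a list of 3 entries, a list of its own where there are three numbers: the finger opening in cm, from 0 to 9.18, then the shift along the tool's x, y, z in cm, then the turn, a rotation vector about the tool's x, y, z in rad. A call has 1 to 5 rows; each row shifts and turns the commanded pose from where the row before left it, along the tool's axes as they then stand; what a row does not reach is not made up. A row lasts 1/10 s, in which the tool goes at most 50 mm and 8.59 degrees, less where a joint would pass 70% of its speed; a pose out of reach is approached as far as the arm can. A call is refused whole if a number of a shift passes 5 or a number of a turn 0.15, either way. A call with a gripper value outside its range is refused whole. The fingers move at their own pace and stop on an object; "force" is the grip in N (left out, the last holds). Time passes only in rows, so rows that do not move let the fingers close. It gives the time, the measured TCP pose, the force, the opening and the grip force at its end, in the units of the state.
- arm.observe(): the state, without advancing time (a new reading comes with each control period).
- arm.get_image(name): name is "scene" or "side" or "wrist"; returns the picture (420x560x3 uint8, red, green, blue); there is no depth.
- arm.camera_params(name): a dict with "camera_matrix" (3x3 intrinsics, pixels), "R" (3x3) and "t" (3): a world point X has camera coordinates R X + t. Camera axes: x right, y down, z forward; pixel columns grow to the right and rows downward; lengths in m; the calibration is good to about 2 mm. A picture is of the moment at which its call begins: read the wrist's pose just before it. camera_params takes no time and is no camera call; for the wrist camera it gives the pose at the moment of the call.
- arm.sign_off(): hands the job in; it is judged then, once.
The state is a dict: "clock": time; "joints": joint angles; "dq": joint speeds; "joint_efforts": joint torques, N m; "position": TCP position; "ee_rot": TCP orientation; "force": force on the tool from outside, world axes, zero at the start; "ft_torque": the same for the moment, N m; "width": opening from 0.0 (shut) to 1.0 (fully open); "gripper_force": force on a finger pad.
Only numpy, scipy, OpenCV 4.12 (cv2) and the standard library are available. Lean on these libraries where they do the work, as an engineer would, in place of code of your own. Each camera call takes 0.05 s, during which the arm holds its last target. There are 200 camera calls.

## Working session

There is one attempt and no reset: what is moved stays moved. The work goes in short steps, Python scripts to look and compute and a tool call to move; the robot and the scene stay as the last step left them, time stands still between calls to the robot, and variables do not carry over. Pictures are saved under pics/ and viewed, at most 10 in all, crops included, and the job is handed in when it is done.

Besides the shell and the picture viewer there is one more tool, called after ">>>" as name(argument=value, ...) on one line, values as JSON. send_rows: Moves the arm, as the interface text tells. Its arguments: {"type":"object","properties":{"increments":{"type":"array"},"force":{"type":"number"}},"required":["increments"]}

```bash
mkdir -p pics; ls; python3 - <<'E'
from cell import arm
import cv2,numpy as np
s=arm.observe();print(s)
for n in("scene","side","wrist"):
    p=arm.camera_params(n);im=arm.get_image(n);cv2.imwrite(f"pics/{n}0.png",im[:,:,::-1])
    print(n,np.round(p["camera_matrix"],1).tolist(),np.round(-p["R"].T@p["t"],3),np.round(p["R"],3).tolist())
a=cv2.imread("pics/scene0.png");b=cv2.imread("pics/side0.png")
cv2.imwrite("pics/a.png",cv2.resize(a,(800,600)));cv2.imwrite("pics/b.png",cv2.resize(b,(800,600)))
E
```

```text
pics
{'clock': 0.0, 'joints': array([ 1.15038166,  0.43522938,  0.02496637,  1.574134  , -0.01160662,
        1.13396462, -0.07510231]), 'dq': array([ 6.41460679e-04, -1.04930694e-05, -1.32171435e-03, -1.22303019e-04,
        1.30107018e-04, -5.77261504e-05, -5.25241390e-04]), 'joint_efforts': array([-3.38226710e-05, -6.67845154e+01,  9.84591767e-01, -3.14452565e+01,
       -6.05799886e-02,  4.27386013e-02,  9.17804209e-05]), 'position': array([ 0.19509445, -0.59322133,  0.22592663]), 'ee_rot': array([-3.10050456e+00, -4.96772100e-01,  6.04097032e-04]), 'force': array([-0.26176285, -0.01334915, -0.0365332 ]), 'ft_torque': array([-0.09779901, -0.01363874, -0.02847808]), 'gripper_force': 0.0, 'width': 0.996293882041143}
scene [[437.8, 0.0, 274.9], [0.0, 437.8, 210.5], [0.0, 0.0, 1.0]] [1.099 0.335 0.512] [[-0.481, 0.877, -0.003], [0.531, 0.288, -0.797], [-0.698, -0.385, -0.604]]
side [[428.7, 0.0, 276.5], [0.0, 428.7, 204.3], [0.0, 0.0, 1.0]] [0.217 0.436 0.483] [[-0.697, -0.717, -0.017], [-0.404, 0.411, -0.817], [0.593, -0.563, -0.576]]
wrist [[292.3, 0.0, 278.2], [0.0, 292.3, 206.4], [0.0, 0.0, 1.0]] [ 0.265 -0.57   0.384] [[0.311, -0.95, -0.001], [-0.914, -0.3, 0.272], [-0.259, -0.084, -0.962]]
```

View pics/a.png

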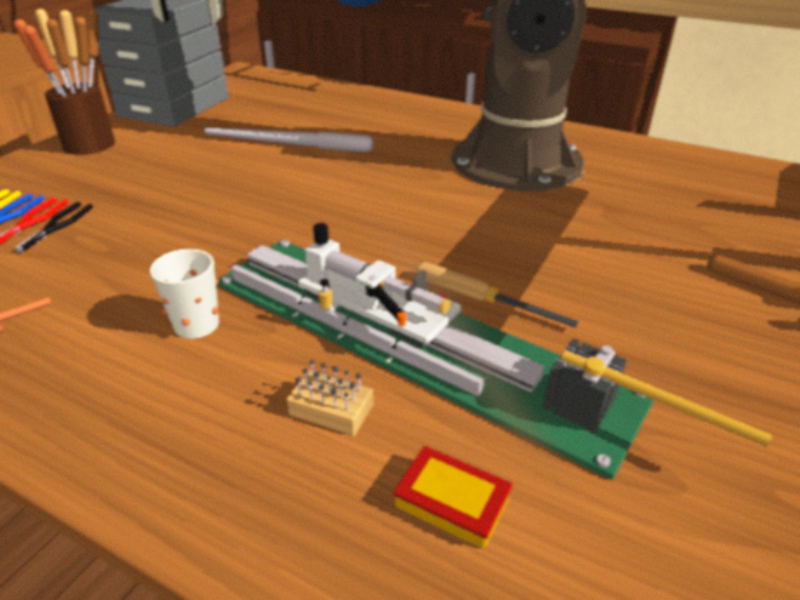

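View pics/b.png

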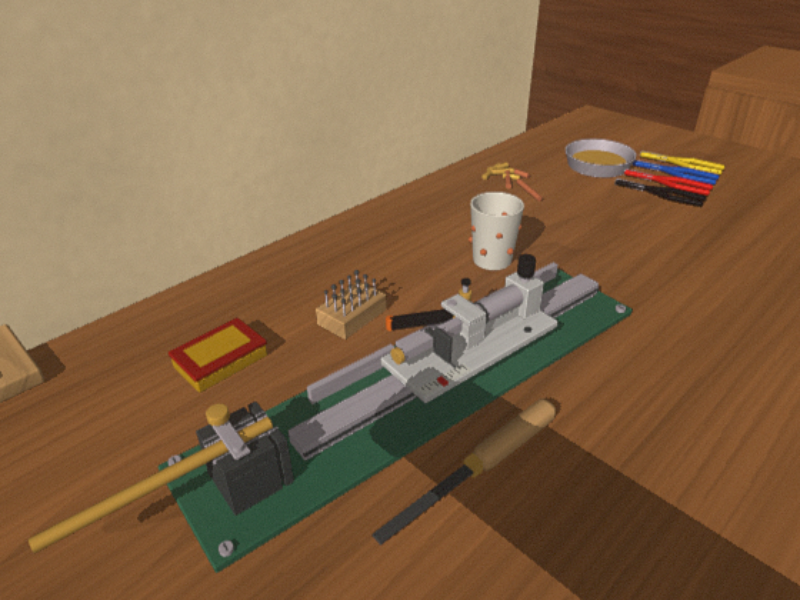

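The two views show knob (scene 321,234; side 526,266), orange tip (402,318; 391,323), red mark (side 442,380) and base screws (scene 603,460 / 286,243 / 640,392; side 175,462 / 620,309 / 225,548), all in the enlarged pixels. Next I triangulate these with refined masks.

```bash
cat > h.py <<'E'
import cv2,numpy as np
from cell import arm
def ray(p,uv):
    d=p["R"].T@np.linalg.inv(p["camera_matrix"])@np.array([uv[0],uv[1],1.]);return -p["R"].T@p["t"],d/np.linalg.norm(d)
def tri(*prs):
    A=np.zeros((3,3));b=np.zeros(3);L=[]
    for p,uv in prs:
        c,d=ray(p,uv);M=np.eye(3)-np.outer(d,d);A+=M;b+=M@c;L.append((M,c))
    X=np.linalg.solve(A,b);return X,[float(np.linalg.norm(M@(X-c))) for M,c in L]
def plane(p,uv,z):
    c,d=ray(p,uv);return c+d*(z-c[2])/d[2]
def proj(p,X):
    v=p["camera_matrix"]@(p["R"]@np.asarray(X)+p["t"]);return v[:2]/v[2]
def blob(im,lo,hi,roi):
    x0,y0,x1,y1=roi;h=cv2.cvtColor(im[y0:y1,x0:x1],cv2.COLOR_BGR2HSV);m=cv2.inRange(h,lo,hi)
    n,l,s,c=cv2.connectedComponentsWithStats(m)
    if n<2:return None
    k=1+np.argmax(s[1:,4]);return c[k]+[x0,y0],s[k]+[x0,y0,0,0,0]
E
python3 - <<'E'
from h import *
P={n:arm.camera_params(n) for n in("scene","side")}
I={n:cv2.imread(f"pics/{n}0.png") for n in P}
k=1.4286
def r(u,v,w=14):u/=k;v/=k;return int(u-w),int(v-w),int(u+w),int(v+w)
O=((5,150,150),(18,255,255));B=((0,0,0),(180,255,45))
ts,td=[blob(I[n],*O,r(*q)) for n,q in(("scene",(402,318)),("side",(391,323)))]
ks,kd=[blob(I[n],*B,r(*q)) for n,q in(("scene",(321,234)),("side",(526,266)))]
print("tip",ts,td,tri((P["scene"],ts[0]),(P["side"],td[0])))
print("knob",ks,kd,tri((P["scene"],ks[0]),(P["side"],kd[0])))
rm=blob(I["side"],(0,120,60),(8,255,255),r(442,380));print("mark",rm,plane(P["side"],rm[0],.046))
S=[]
for n,a,b in(("saw+x",(603,460),(175,462)),("knob-x",(286,243),(620,309)),("saw-x",(640,392),(225,548))):
    X=tri((P["scene"],np.array(a)/k),(P["side"],np.array(b)/k));print(n,X);S.append(X[0])
d=S[2]-S[1];print("jig y dir",np.arctan2(d[1],d[0]),np.linalg.norm(d),np.linalg.norm(S[0]-S[2]))
c=I["scene"][165:285,150:350];cv2.imwrite("pics/c.png",cv2.resize(c,(800,480),interpolation=cv2.INTER_CUBIC))
E
```

```text
tip (array([281.04444444, 222.53333333]), array([278, 218,   7,  10,  45])) (array([271.53658537, 225.80487805]), array([270, 221,   5,  11,  41])) (array([0.60835538, 0.07574766, 0.06699302]), [0.00042200249933990047, 0.0004220024993399363])
knob (array([224.15463918, 163.06185567]), array([220, 157,   9,  13,  97])) (array([368.33333333, 185.68148148]), array([363, 178,  12,  16, 135])) (array([ 0.54056091, -0.0789003 ,  0.10022077]), [0.0007197994169074771, 0.0007197994169075011])
mark (array([309.5   , 266.5625]), array([306, 264,   8,   6,  32])) [0.51832459 0.08582857 0.046     ]
saw+x (array([0.64950192, 0.32374349, 0.01092796]), [0.0005888619978005656, 0.0005888619978006559])
knob-x (array([ 0.4699124 , -0.19663234,  0.01187334]), [0.0007848311212986296, 0.0007848311212986375])
saw-x (array([0.53579635, 0.33722143, 0.01087073]), [0.000134009790230336, 0.0001340097902303393])
jig y dir 1.4480052257514373 0.537904783413378 0.11450159562805107
```

View pics/c.png

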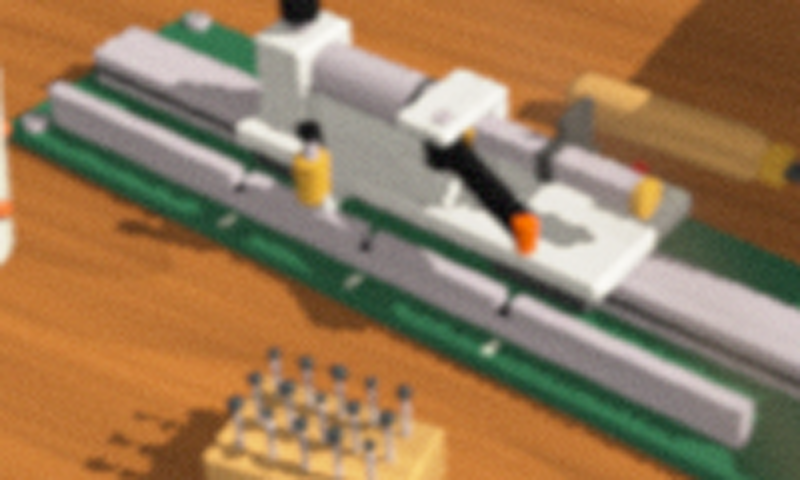

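The crop shows the notches at (241,182), (367,238) and (506,303). The pin's brass housing sits at about (312,178) between the first two, and the lever is open with its orange tip at (525,232).

```bash
cat >> h.py <<'E'
YAW=1.448
ey=np.array([np.cos(YAW),np.sin(YAW),0]);ex=np.array([ey[1],-ey[0],0])
def jig(X,O):D=np.asarray(X)-O;return np.round([D@ex*1e3,D@ey*1e3,D[2]*1e3],1)
E
python3 - <<'E'
from h import *
P={n:arm.camera_params(n) for n in("scene","side")}
N=[plane(P["scene"],np.array(q)/4+[150,165],.03) for q in((241,182),(367,238),(506,303))]
d=N[2]-N[0];print("notches",N,np.linalg.norm(d),np.arctan2(d[1],d[0]))
K=np.array([.5406,-.0789,0]);print("jig rel knob: notch",[jig(n,K) for n in N])
k=1.4286
for n,a,b in(("cup rim",(184,262),(497,203)),("bur top L",(290,405),(318,310)),("bur bot",(352,430),(350,333)),("tinL",(430,452),(237,322))):
    X=tri((P["scene"],np.array(a)/k),(P["side"],np.array(b)/k));print(n,np.round(X[0],3),np.round(X[1],3),jig(X[0],K))
print([np.round(plane(P["scene"],np.array(q)/k,.03)@np.eye(3),3) for q in((290,403),(352,430),(372,392),(310,370))],[jig(plane(P["scene"],np.array(q)/k,.03),K) for q in((290,403),(352,430),(372,392),(310,370))])
s=arm.observe();R=cv2.Rodrigues(s["ee_rot"])[0];th=np.arctan2(R[1,0],R[0,0]);print("th",th,R[:,2])
T=K-.045*ey;D=(T-s["position"])[:2]/14
for i in range(8):
    t=th+i*(YAW-th)/8;print(np.round([100*(D@[np.cos(t),np.sin(t)]),100*(D@[np.sin(t),-np.cos(t)])],2),end=" ")
print((YAW-th)/8,"rest",100*D@ey[:2],100*D@ex[:2],T)
E
```

```text
notches [array([ 0.5978524 , -0.07648073,  0.03      ]), array([ 0.60487372, -0.00420832,  0.03      ]), array([0.61378094, 0.06992966, 0.03      ])] 0.14727430360002328 1.4624287382550971
jig rel knob: notch [array([56.5,  9.4, 30. ]), array([54.6, 82. , 30. ]), array([ 54.4, 156.7,  30. ])]
cup rim [ 0.669 -0.19   0.095] [0. 0.] [140.6 -94.6  94.5]
bur top L [0.754 0.043 0.016] [0.027 0.027] [197.  147.1  16.2]
bur bot [ 0.708  0.06  -0.022] [0.008 0.008] [149.  158.3 -21.6]
tinL [0.751 0.182 0.049] [0. 0.] [177.  284.8  48.5]
[array([0.749, 0.018, 0.03 ]), array([0.75 , 0.095, 0.03 ]), array([0.694, 0.086, 0.03 ]), array([0.698, 0.008, 0.03 ])] [array([195.2, 121.8,  30. ]), array([186.1, 197.9,  30. ]), array([132.3, 182.1,  30. ]), array([145.4, 105.3,  30. ])]
th 0.3177085786977795 [-4.82092299e-04  1.05171721e-03 -9.99999331e-01]
[ 3.36 -2.43] [ 3.66 -1.93] [ 3.9 -1.4] [ 4.06 -0.83] [ 4.13 -0.25] [4.13 0.33] [4.04 0.91] [3.87 1.47] 0.14128642766277755 rest 3.628011766946093 1.9989973855475096 [ 0.53508804 -0.12356115  0.        ]
```

>>> send_rows(increments=[[0,[3.4,-2.4,0],[0,0,-0.141]],[0,[3.7,-1.9,0],[0,0,-0.141]],[0,[3.9,-1.4,0],[0,0,-0.141]],[0,[4.1,-0.8,0],[0,0,-0.141]],[0,[4.1,-0.3,0],[0,0,-0.141]]], force=20)

```text
clock: 0.65
position: [0.3185, -0.4246, 0.2266]
ee_rot: [-2.735, -1.545, 0.0]
force: [1.5, 1.1, 0.2]
width: 0.616
gripper_force: 0.0
```

>>> send_rows(increments=[[0,[4.1,0.3,0],[0,0,-0.141]],[0,[4.0,0.9,0],[0,0,-0.141]],[0,[3.9,1.5,0],[0,0,-0.141]],[0,[3.6,2.0,0],[0,0,0]],[0,[3.6,2.0,0],[0,0,0]]])

```text
clock: 1.15
position: [0.4397, -0.2581, 0.2267]
ee_rot: [2.356, 2.078, -0.0]
force: [0.8, -0.4, -0.2]
width: 0.18
gripper_force: 0.0
```

```bash
cat >> h.py <<'E'
K=np.array([.5406,-.0789,0])
def st():
    s=arm.observe();R=cv2.Rodrigues(s["ee_rot"])[0]
    print("t",round(float(s["clock"]),2),"pos",np.round(s["position"],4),"jig",jig(s["position"],K),"yawerr",round(float(np.arctan2(R[1,0],R[0,0])-YAW),4),"zax",np.round(R[:,2],4),"F",np.round([s["force"]@ex,s["force"]@ey,s["force"][2]],1),"w",round(s["width"]*91.8,1),"g",round(s["gripper_force"],1))
    return s
E
python3 -c "from h import *;st()"
```

```text
t 1.15 pos [ 0.4397 -0.2581  0.2267] jig [ -78.2 -190.2  226.7] yawerr -0.0023 zax [-1.e-04 -1.e-04 -1.e+00] F [ 0.9 -0.3 -0.2] w 16.6 g 0.0
```

>>> send_rows(increments=[[0,[3.6,2.0,2.0],[0,0,0]],[0,[3.6,2.0,2.0],[0,0,0]],[0,[3.6,1.9,2.0],[0,0,0]],[0,[2.5,1.8,2.0],[0,0,0]],[0,[0,0,0],[0,0,0]]])

```text
clock: 1.65
position: [0.5332, -0.132, 0.1442]
ee_rot: [-2.346, -2.083, -0.001]
force: [0.2, -0.4, -1.2]
width: 0.004
gripper_force: 0.0
```

```bash
python3 - <<'E'
from h import *
st();p=arm.camera_params("wrist");im=arm.get_image("wrist")[:,:,::-1].copy();cv2.imwrite("pics/w1.png",im)
print([np.round(proj(p,q)) for q in (K+[0,0,.112],K+.1608*ey-.0422*ex+[0,0,.046])])
E
```

```text
t 1.65 pos [ 0.5332 -0.132   0.1442] jig [ -0.8 -53.7 144.2] yawerr 0.0041 zax [-0.0023  0.0034 -1.    ] F [ 0.2 -0.4 -1.2] w 0.4 g 0.0
[array([279., 156.]), array([221., -80.])]
```

View pics/w1.png

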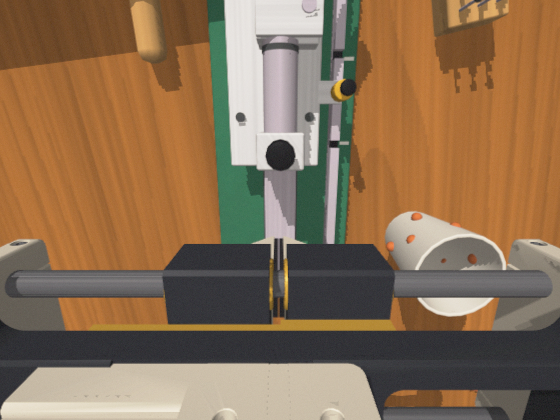

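Knob top at (280,155), as predicted (279,156), and the rail runs straight up the picture, so the yaw is right. I'll go down behind the knob and push.

>>> send_rows(increments=[[0,[0,0.1,2.8],[0,0,0]],[0,[0,0,2.7],[0,0,0]],[0,[1.0,0,0],[0,0,0]],[0,[1.0,0,0],[0,0,0]],[0,[0.5,0,0],[0,0,0]]])

```text
clock: 2.2
position: [0.5373, -0.111, 0.0934]
ee_rot: [2.354, 2.079, 0.003]
force: [0.6, 0.4, -0.1]
width: 0.006
gripper_force: 0.0
```

>>> send_rows(increments=[[0,[0.5,0,0],[0,0,0]],[0,[0.5,0,0],[0,0,0]],[0,[0.5,0,0],[0,0,0]],[0,[0.5,0,0],[0,0,0]],[0,[0.5,0,0],[0,0,0]]])

```text
clock: 2.7
position: [0.5395, -0.089, 0.0922]
ee_rot: [2.356, 2.075, -0.002]
force: [-0.7, -6.0, 4.9]
width: 0.007
gripper_force: 3.0
```

```bash
python3 -c "from h import *;st()"
```

```text
t 2.7 pos [ 0.5395 -0.089   0.0922] jig [  0.2 -10.2  92.2] yawerr -0.0038 zax [ 4.e-04 -2.e-03 -1.e+00] F [ 0.  -6.1  4.9] w 0.6 g 3.0
```

>>> send_rows(increments=[[0,[0.4,0,0],[0,0,0]],[0,[0.4,0,0],[0,0,0]],[0,[0.4,0,0],[0,0,0]],[0,[0.4,0,0],[0,0,0]],[0,[0.2,0,0],[0,0,0]]])

```text
clock: 3.2
position: [0.5417, -0.0691, 0.0917]
ee_rot: [-2.356, -2.078, -0.0]
force: [0.1, -0.1, 0.1]
width: 0.008
gripper_force: 0.0
```

>>> send_rows(increments=[[0,[0.1,0,0],[0,0,0]],[0,[0.1,0,0],[0,0,0]],[0,[0.1,0,0],[0,0,0]]])

```text
clock: 3.5
position: [0.5418, -0.0676, 0.0917]
ee_rot: [2.356, 2.077, -0.002]
force: [-0.1, -6.4, 1.5]
width: 0.005
gripper_force: 3.1
```

```bash
python3 - <<'E'
from h import *
st();p=arm.camera_params("scene");im=arm.get_image("scene")[:,:,::-1].copy();cv2.imwrite("pics/s2.png",im)
ks=blob(im,(0,0,0),(180,255,45),(220,140,260,200));print("knob",ks)
cv2.imwrite("pics/d.png",cv2.resize(im[165:285,190:350],(800,600),interpolation=cv2.INTER_CUBIC))
E
```

```text
t 3.5 pos [ 0.5418 -0.0676  0.0917] jig [-0.2 11.3 91.7] yawerr -0.0029 zax [-5.e-04 -1.e-03 -1.e+00] F [ 0.6 -6.3  1.5] w 0.5 g 3.1
knob (array([237.48421053, 168.6       ]), array([234, 163,   8,  13,  95]))
```

View pics/d.png

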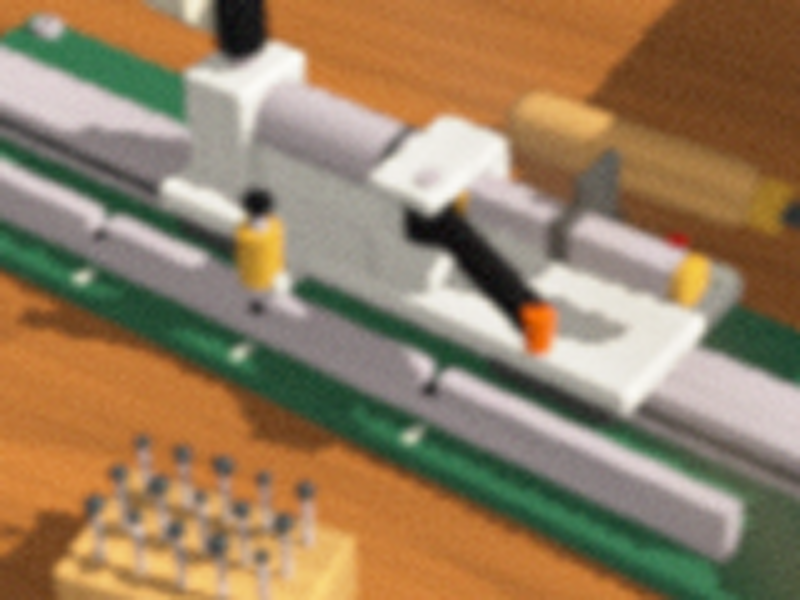

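The pin (crop 258,290) now stands at or almost at the middle notch. I'll push gently on to see whether it's seated.

>>> send_rows(increments=[[0,[0.1,0,0],[0,0,0]]])

```text
clock: 3.65
position: [0.5418, -0.0675, 0.0917]
ee_rot: [2.357, 2.076, -0.003]
force: [-1.2, -9.0, 1.0]
width: 0.004
gripper_force: 4.1
```

>>> send_rows(increments=[[0,[0.0,0,0],[0,0,0]]])

```text
clock: 3.75
position: [0.5418, -0.0675, 0.0917]
ee_rot: [2.357, 2.076, -0.003]
force: [-0.8, -7.4, 1.6]
width: 0.006
gripper_force: 3.3
```

Position held at 9 N, so it is seated. I'll back off, rise, open and go over the gap.

>>> send_rows(increments=[[0,[-1.5,0,0],[0,0,0]],[0,[-1.0,0,-3.0],[0,0,0]],[0,[0,0,-4.0],[0,0,0]],[9.18,[2.0,1.0,-1.0],[0,0,0]],[9.18,[3.5,1.0,0],[0,0,0]]])

```text
clock: 4.25
position: [0.5672, -0.0415, 0.1741]
ee_rot: [2.359, 2.069, 0.003]
force: [0.6, 0.4, -0.1]
width: 0.133
gripper_force: 0.0
```

>>> send_rows(increments=[[9.18,[3.5,1.0,0],[0,0,0]],[9.18,[3.5,0.7,0],[0,0,0]],[9.18,[3.3,0,0],[0,0,0]],[9.18,[0,0,0],[0,0,0]],[9.18,[0,0,0],[0,0,0]]])

```text
clock: 4.75
position: [0.5953, 0.0621, 0.1715]
ee_rot: [-2.353, -2.08, -0.0]
force: [1.1, -0.9, 0.2]
width: 0.564
gripper_force: 0.0
```

```bash
python3 - <<'E'
from h import *
st();pw=arm.camera_params("wrist");w=arm.get_image("wrist")[:,:,::-1].copy();cv2.imwrite("pics/w2.png",w)
pd=arm.camera_params("side");d=arm.get_image("side")[:,:,::-1].copy();cv2.imwrite("pics/d2.png",d)
ps=arm.camera_params("scene");s=arm.get_image("scene")[:,:,::-1].copy();cv2.imwrite("pics/s3.png",s)
K2=K+.0309*ey
for n,p,X in(("needle?",pw,K2+.1405*ey-.0385*ex+[0,0,.051]),("mark?",pw,K2+.1608*ey-.0422*ex+[0,0,.046]),("plate?",pw,K2+.138*ey-.017*ex+[0,0,.084])):print(n,np.round(proj(p,X)))
rw=blob(w,(0,120,60),(8,255,255),(120,60,280,260));rd=blob(d,(0,120,60),(8,255,255),(250,230,330,330))
print(rw,rd)
if rw and rd: X=tri((pw,rw[0]),(pd,rd[0]));print("mark",X,jig(X[0],K2), jig(plane(pw,rw[0],.046),K2))
ks=blob(s,(0,0,0),(180,255,45),(220,140,260,200));print("knob",ks,jig(plane(ps,ks[0],.1),K))
u,v=map(int,proj(pw,K2+.14*ey-.03*ex+[0,0,.05]));u0=max(0,min(u-100,360));v0=max(0,min(v-75,270));print(u0,v0)
cv2.imwrite("pics/e.png",cv2.resize(w[v0:v0+150,u0:u0+200],(800,600),interpolation=cv2.INTER_CUBIC))
E
```

```text
t 4.75 pos [0.5953 0.0621 0.1715] jig [ 37.  146.7 171.5] yawerr -0.0003 zax [-4.e-04  5.e-04 -1.e+00] F [ 1.2 -0.8  0.2] w 51.8 g 0.0
needle? [199. 177.]
mark? [195. 155.]
plate? [215. 186.]
(array([198.        , 155.45588235]), array([192, 153,  13,   6,  68])) (array([292.96969697, 276.15151515]), array([290, 273,   7,   7,  33]))
mark (array([0.52370732, 0.11543885, 0.04341961]), [0.0002945730341569058, 0.00029457303415681677]) [-40.6 159.9  43.4] [-39.7 160.4  46. ]
knob (array([237.45, 168.38]), array([234, 162,   8,  14, 100])) [  0.5  32.4 100. ]
108 102
```

View pics/e.png

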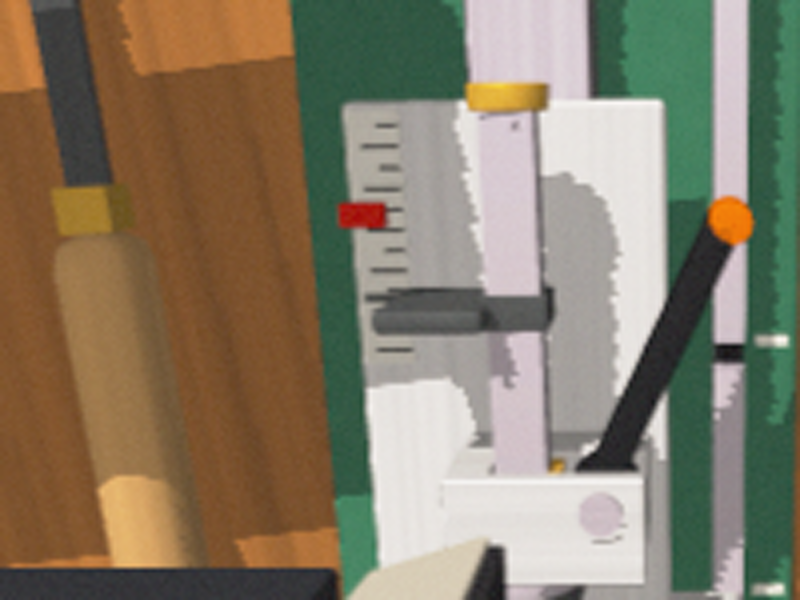

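Red mark at crop (362,215), needle tip (368,297), plate and gap clear, lever open on the right. The prediction is within about 1 mm. Now I open fully and go down into the gap.

>>> send_rows(increments=[[9.18,[0.5,0,0],[0,0,0]],[9.18,[0,0,2.0],[0,0,0]],[9.18,[0,0,2.0],[0,0,0]],[9.18,[0,0,0],[0,0,0]],[9.18,[0,0,0],[0,0,0]]])

```text
clock: 5.4
position: [0.596, 0.0662, 0.132]
ee_rot: [-2.356, -2.078, 0.001]
force: [1.1, 0.7, 0.3]
width: 0.997
gripper_force: 0.0
```

```bash
python3 -c "from h import *;st()"
```

```text
t 5.4 pos [0.596  0.0662 0.132 ] jig [ 37.2 150.8 132. ] yawerr -0.0028 zax [-5.e-04 -0.e+00 -1.e+00] F [1.  0.9 0.3] w 91.5 g 0.0
```

>>> send_rows(increments=[[9.18,[0.1,0,2.0],[0,0,0]],[9.18,[0,0,2.0],[0,0,0]],[9.18,[0,0,2.0],[0,0,0]],[9.18,[0,0,1.5],[0,0,0]],[9.18,[0,0,0.7],[0,0,0]]])

```text
clock: 5.9
position: [0.5962, 0.0673, 0.0492]
ee_rot: [-2.356, -2.078, 0.001]
force: [0.1, -1.5, -0.6]
width: 0.997
gripper_force: 0.0
```

>>> send_rows(increments=[[9.18,[0.3,0,0],[0,0,0]],[9.18,[0.3,0,0],[0,0,0]],[9.18,[0.3,0,0],[0,0,0]]])

```text
clock: 6.2
position: [0.5979, 0.0765, 0.0506]
ee_rot: [2.355, 2.078, 0.001]
force: [0.3, -2.2, -0.5]
width: 1.002
gripper_force: 1.0
```

```bash
cat >> h.py <<'E'
def nm(tag):
    s=st();p=arm.camera_params("wrist");w=arm.get_image("wrist")[:,:,::-1].copy();cv2.imwrite(f"pics/{tag}.png",w)
    r=blob(w,(0,120,60),(8,255,255),(80,40,300,330))
    M=plane(p,r[0],.046);print("mark",r,jig(M,K))
    u,v=map(int,r[0]);u0=max(0,min(u-80,360));v0=max(0,min(v-50,270));print("crop",u0,v0)
    cv2.imwrite(f"pics/{tag}c.png",cv2.resize(w[v0:v0+150,u0:u0+200],(800,600),interpolation=cv2.INTER_CUBIC))
    return p,w,M
E
python3 -c "
from h import *
nm('w3')"
```

```text
t 6.2 pos [0.5979 0.0765 0.0506] jig [ 37.8 161.3  50.6] yawerr -0.0022 zax [ 1.2e-03 -3.0e-04 -1.0e+00] F [ 0.6 -2.1 -0.5] w 92.0 g 1.0
mark (array([143.63876652, 202.04405286]), array([133, 197,  22,  11, 227])) [-39.3 192.   46. ]
crop 63 152
```

View pics/w3c.png

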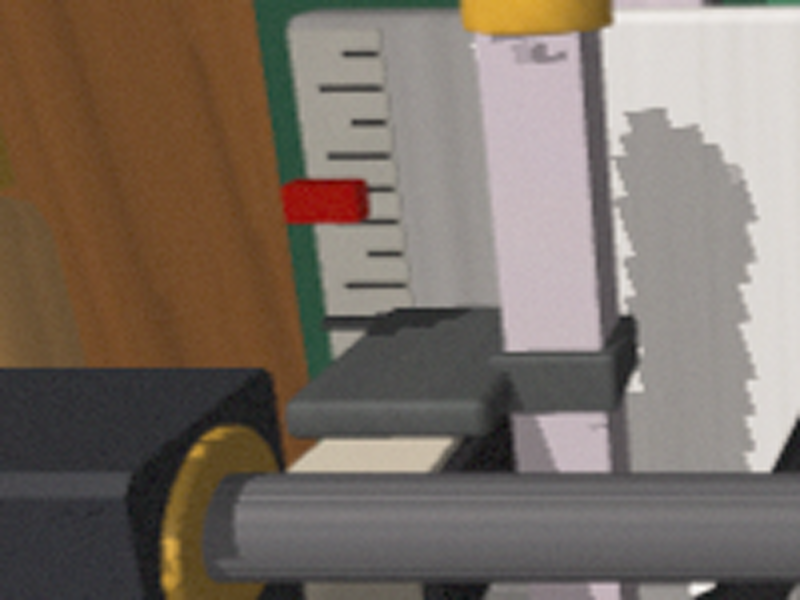

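Finger sits behind the plate, in contact (force −2.1 N). Red mark at crop (325,202), needle tip around (332,320). I'll draw out most of the way, then measure.

>>> send_rows(increments=[[9.18,[0.4,0,0],[0,0,0]],[9.18,[0.4,0,0],[0,0,0]],[9.18,[0.4,0,0],[0,0,0]],[9.18,[0.3,0,0],[0,0,0]],[9.18,[0.1,0,0],[0,0,0]]])

```text
clock: 6.75
position: [0.5995, 0.0928, 0.0498]
ee_rot: [2.355, 2.079, 0.0]
force: [0.4, -2.2, 2.1]
width: 1.003
gripper_force: 1.4
```

```bash
python3 -c "
from h import *
p=arm.camera_params('wrist')
nm('w4')
w=cv2.imread('pics/w3.png')
"
```

```text
t 6.75 pos [0.5995 0.0928 0.0498] jig [ 37.4 177.6  49.8] yawerr -0.0019 zax [ 4.e-04  1.e-04 -1.e+00] F [ 0.7 -2.2  2.1] w 92.0 g 1.4
mark (array([146.38333333, 228.00555556]), array([137, 223,  21,  12, 180])) [-39.7 192.7  46. ]
crop 66 178
```

View pics/w4c.png

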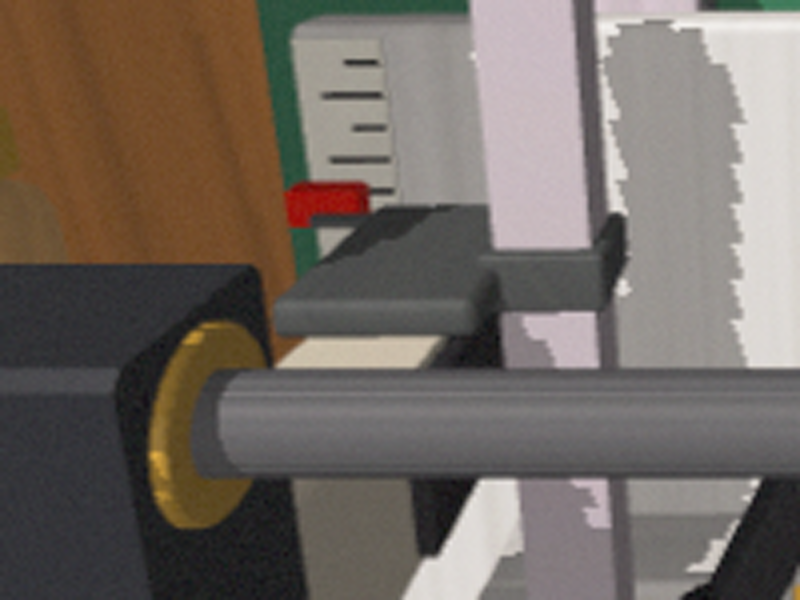

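The needle's thin dark bar now overlaps the lower edge of the red clip, at about crop (315,221). A few mm still to go.

```bash
python3 - <<'E'
from h import *
p=arm.camera_params("wrist");w=cv2.imread("pics/w4.png")
print(jig(plane(p,(144.8,233.2),.051),K), "exp needle",proj(p,K+.1896*ey-.0385*ex+[0,0,.051]),"mark191.8",proj(p,K+.1918*ey-.040*ex+[0,0,.046]))
# column profile
for u in (142,145,148,151,154): print(u,[tuple(int(x) for x in w[v,u]) for v in range(221,240)])
E
```

```text
[-38.7 191.3  51. ] exp needle [145.45891845 235.99156109] mark191.8 [146.14551995 229.37613221]
142 [(71, 89, 58), (71, 86, 65), (43, 47, 88), (20, 26, 119), (10, 17, 122), (13, 15, 152), (19, 20, 155), (10, 18, 153), (12, 20, 153), (17, 24, 154), (23, 30, 153), (21, 28, 147), (28, 30, 139), (27, 33, 132), (61, 80, 46), (61, 79, 43), (61, 81, 44), (61, 80, 47), (58, 79, 42)]
145 [(147, 156, 161), (144, 152, 159), (81, 87, 137), (20, 20, 117), (13, 14, 125), (18, 21, 151), (10, 18, 152), (10, 10, 153), (10, 23, 152), (10, 14, 146), (36, 38, 95), (49, 51, 53), (59, 57, 60), (65, 65, 65), (100, 109, 103), (108, 120, 112), (102, 115, 106), (101, 113, 102), (89, 103, 85)]
148 [(147, 155, 161), (140, 150, 158), (81, 87, 137), (16, 18, 119), (13, 23, 127), (10, 17, 150), (13, 22, 155), (21, 24, 155), (14, 25, 154), (18, 22, 145), (31, 32, 93), (53, 56, 53), (58, 58, 57), (72, 76, 78), (130, 139, 142), (149, 159, 164), (145, 156, 159), (148, 159, 163), (145, 153, 159)]
151 [(144, 154, 159), (141, 149, 157), (80, 83, 136), (18, 22, 119), (10, 21, 127), (21, 21, 152), (16, 28, 156), (10, 15, 152), (20, 24, 154), (22, 32, 149), (33, 38, 97), (47, 49, 49), (61, 61, 58), (75, 77, 78), (129, 138, 143), (148, 157, 162), (129, 139, 141), (81, 85, 86), (49, 48, 46)]
154 [(146, 154, 159), (141, 148, 157), (77, 84, 136), (13, 14, 118), (14, 18, 122), (10, 22, 144), (17, 25, 148), (10, 12, 148), (17, 25, 151), (13, 15, 145), (39, 40, 93), (51, 51, 51), (60, 59, 59), (63, 64, 63), (83, 85, 90), (48, 48, 50), (48, 51, 49), (50, 49, 50), (43, 42, 45)]
```

>>> send_rows(increments=[[9.18,[0.11,0,0],[0,0,0]],[9.18,[0,0,0],[0,0,0]]])

```text
clock: 7.0
position: [0.5995, 0.0934, 0.0497]
ee_rot: [2.356, 2.078, -0.0]
force: [1.3, -1.5, 1.3]
width: 1.001
gripper_force: 1.0
```

```bash
python3 - <<'E'
from h import *
p,w,M=nm("w5")
for z in (.046,.047):print("mark191.5 row",proj(p,K+.1915*ey-.04*ex+[0,0,z]))
print("needle191.5",proj(p,K+.1915*ey-.0385*ex+[0,0,.051]))
u=int(proj(p,M)[0])
for c in (u-5,u-3,u,u+3): print(c,[tuple(int(x) for x in w[v,c]) for v in range(int(proj(p,M)[1])-7,int(proj(p,M)[1])+11)],int(proj(p,M)[1])-7)
E
```

```text
t 7.0 pos [0.5995 0.0934 0.0497] jig [ 37.3 178.2  49.7] yawerr -0.0024 zax [ 0. -0. -1.] F [ 1.5 -1.4  1.3] w 91.9 g 1.0
mark (array([146.3597561 , 228.81097561]), array([137, 225,  22,  11, 164])) [-39.9 192.8  46. ]
crop 66 178
mark191.5 row [146.40176738 230.93156127]
mark191.5 row [145.66270972 231.53327359]
needle191.5 [145.23553689 234.00050048]
141 [(62, 80, 46), (61, 82, 44), (60, 78, 46), (45, 61, 73), (14, 22, 116), (10, 22, 123), (10, 18, 151), (10, 20, 154), (23, 31, 155), (11, 18, 154), (16, 23, 154), (10, 11, 152), (10, 18, 151), (22, 29, 151), (16, 31, 141), (56, 70, 64), (64, 81, 51), (60, 80, 42)] 221
143 [(111, 122, 113), (104, 116, 106), (97, 111, 105), (68, 78, 96), (20, 21, 118), (15, 14, 123), (10, 16, 150), (10, 10, 152), (10, 18, 153), (10, 17, 152), (12, 16, 146), (37, 37, 107), (50, 51, 99), (40, 43, 114), (30, 36, 129), (56, 71, 66), (56, 78, 40), (62, 78, 44)] 221
146 [(149, 158, 164), (148, 157, 162), (141, 152, 160), (99, 108, 137), (10, 16, 116), (10, 17, 126), (22, 28, 154), (16, 14, 154), (11, 22, 155), (17, 28, 148), (40, 46, 99), (51, 54, 53), (57, 57, 56), (57, 57, 66), (70, 75, 114), (145, 154, 160), (145, 155, 159), (133, 145, 142)] 221
149 [(146, 157, 161), (148, 158, 163), (141, 150, 158), (78, 84, 136), (13, 20, 118), (21, 25, 125), (10, 13, 152), (11, 27, 154), (12, 23, 156), (14, 23, 148), (30, 32, 93), (52, 53, 51), (60, 59, 58), (57, 57, 69), (71, 74, 119), (151, 160, 166), (150, 159, 165), (146, 156, 162)] 221
```

View pics/w5c.png

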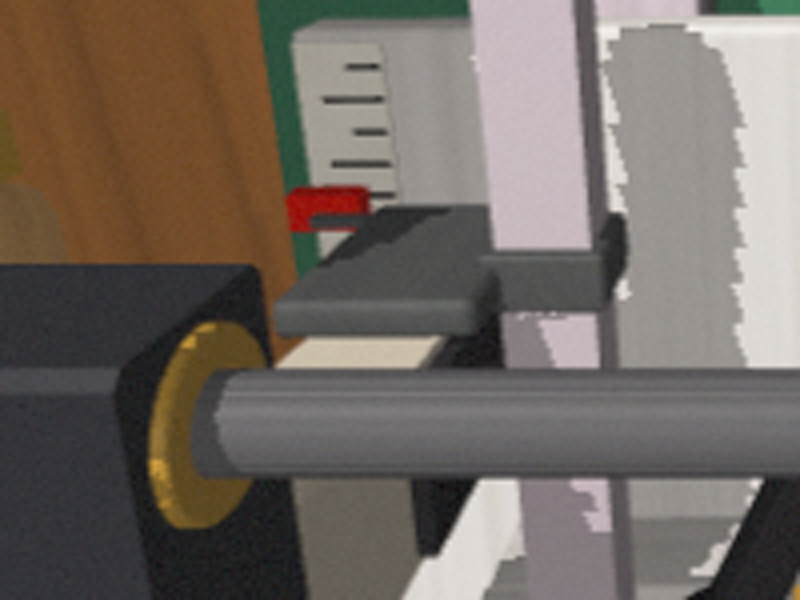

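Needle bar (crop 315–365, 220) now lies over the red clip (rows 187–232). By rays the needle is within about 1 mm of the clip's middle. Now I close finger B while shifting the tool so finger A stays put.

>>> send_rows(increments=[[8.6,[0,-0.3,0],[0,0,0]],[8.0,[0,-0.3,0],[0,0,0]],[7.4,[0,-0.3,0],[0,0,0]],[6.8,[0,-0.3,0],[0,0,0]],[6.2,[0,-0.3,0],[0,0,0]]], force=20)

```text
clock: 7.55
position: [0.5839, 0.0953, 0.0496]
ee_rot: [-2.356, -2.078, 0.001]
force: [1.7, -2.4, 0.3]
width: 0.707
gripper_force: 1.3
```

```bash
python3 -c "from h import *;st()"
```

```text
t 7.55 pos [0.5839 0.0953 0.0496] jig [ 21.6 178.2  49.6] yawerr -0.0022 zax [-7.e-04 -2.e-04 -1.e+00] F [ 1.9 -2.2  0.3] w 64.9 g 1.3
```

>>> send_rows(increments=[[5.8,[0,-0.15,0],[0,0,0]],[5.4,[0,-0.15,0],[0,0,0]],[5.0,[0,-0.2,0],[0,0,0]],[4.6,[0,-0.2,0],[0,0,0]],[4.6,[0,0,0],[0,0,0]]])

```text
clock: 8.05
position: [0.5775, 0.0962, 0.0497]
ee_rot: [2.356, 2.078, -0.0]
force: [-1.2, -1.4, 0.7]
width: 0.502
gripper_force: 2.6
```

```bash
python3 -c "
from h import *
nm('w6')"
```

```text
t 8.05 pos [0.5775 0.0962 0.0497] jig [ 15.1 178.3  49.7] yawerr -0.0022 zax [-0. -0. -1.] F [-1.  -1.6  0.7] w 46.1 g 2.6
mark (array([183.4702381 , 228.91071429]), array([175, 224,  20,  12, 168])) [-40.2 192.7  46. ]
crop 103 178
```

>>> send_rows(increments=[[4.2,[0,-0.2,0],[0,0,0]],[3.8,[0,-0.2,0],[0,0,0]],[3.4,[0,-0.2,0],[0,0,0]],[3.1,[0,-0.1,0],[0,0,0]],[3.1,[0,0,0],[0,0,0]]])

```text
clock: 8.6
position: [0.5702, 0.097, 0.0498]
ee_rot: [-2.356, -2.078, 0.001]
force: [-1.2, -3.6, 1.4]
width: 0.336
gripper_force: 3.5
```

```bash
python3 -c "
from h import *
nm('w7')"
```

```text
t 8.6 pos [0.5702 0.097  0.0498] jig [  7.8 178.2  49.8] yawerr -0.0021 zax [-6.e-04 -2.e-04 -1.e+00] F [-0.7 -3.7  1.4] w 30.9 g 3.5
mark (array([195.86904762, 228.97619048]), array([187, 224,  21,  12, 168])) [-40.3 192.6  46. ]
crop 115 178
```

Needle unchanged on the mark. Now the final squeeze.

>>> send_rows(increments=[[2.7,[0,0,0],[0,0,0]],[2.3,[0,0,0],[0,0,0]],[2.0,[0,0,0],[0,0,0]],[2.0,[0,0,0],[0,0,0]],[2.0,[0,0,0],[0,0,0]]], force=25)

```text
clock: 9.15
position: [0.5689, 0.0972, 0.0496]
ee_rot: [-2.354, -2.078, 0.004]
force: [-6.0, -2.7, 7.0]
width: 0.283
gripper_force: 25.4
```

```bash
python3 - <<'E'
from h import *
p,w,M=nm("w8")
s=arm.get_image("scene")[:,:,::-1].copy();cv2.imwrite("pics/s8.png",s)
cv2.imwrite("pics/f.png",np.hstack([cv2.resize(w[150:300,90:290],(400,300)),cv2.resize(s[140:290,190:390],(400,300))]))
E
```

```text
t 9.15 pos [0.5689 0.0972 0.0496] jig [  6.5 178.3  49.6] yawerr -0.0015 zax [-2.9e-03 -5.0e-04 -1.0e+00] F [-5.6 -3.4  7. ] w 26.0 g 25.4
mark (array([198.04819277, 228.96987952]), array([190, 224,  20,  12, 166])) [-40.2 192.6  46. ]
crop 118 178
```

View pics/f.png

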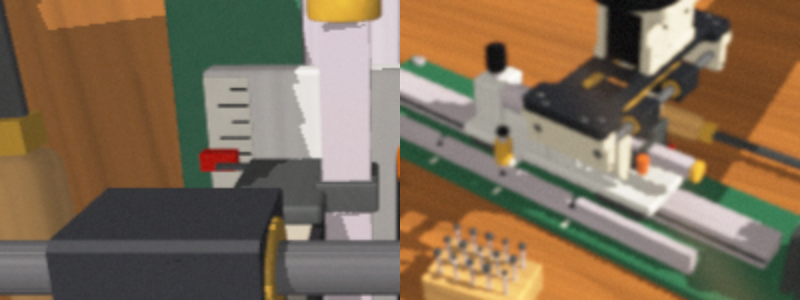

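Opening 26 mm with 25 N, which fits rod plus shut lever (27 mm). The orange tip lies alongside the rod and the needle is still on the red clip. I'll hold briefly, then hand in.

>>> send_rows(increments=[[2.0,[0,0,0],[0,0,0]],[2.0,[0,0,0],[0,0,0]],[2.0,[0,0,0],[0,0,0]],[2.0,[0,0,0],[0,0,0]],[2.0,[0,0,0],[0,0,0]]])

```text
clock: 9.75
position: [0.5689, 0.0972, 0.0496]
ee_rot: [-2.354, -2.078, 0.004]
force: [-5.1, -3.0, 6.8]
width: 0.291
gripper_force: 25.4
```

```bash
python3 -c "
from h import *
st();print(arm.sign_off())"
```

```text
t 9.75 pos [0.5689 0.0972 0.0496] jig [  6.5 178.2  49.6] yawerr -0.0016 zax [-2.9e-03 -6.0e-04 -1.0e+00] F [-4.7 -3.6  6.8] w 26.7 g 25.4
the job is handed in; nothing more can be done
None
```

I handed the job in at 9.75 s, and no verdict came back: the carrier is seated in the middle notch, the needle is on the red mark to within about 1 mm by my measurement, and the lever reads shut (27 mm between the fingers), with rod and lever still pinched at 25 N.

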